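# Set out the plaster-mixing row

## Robot

A 6-joint arm with a two-finger parallel gripper is mounted at the origin on a cart in front of the work surface, level with it; the furniture and walls round the work are solid. World frame = base frame: x ahead of the robot, y to its left, z up, the work surface at z = 0. Lengths are in m, angles in rad, forces in N, time in s.
With the tool pointing down it reaches from about 0.2 to 0.875 m from the base axis. Payload 3.4 kg.
Tool frame: the origin (TCP) lies at the very end of the fingers, on their centre line; the grasp point (between the pads) lies ctrl.grip_point_offset behind it (ctrl.grip_point_offset is the distance from the TCP to the grasp point, in m); z points along the fingers, y is the line along which they close (so a half turn about z gives the same grasp; the last joint's range is limited). The gripper opens to 94 mm and grips with 3 to 60 N. Pads are 16 mm wide; open, the fingers measure 119 mm over their backs; the gripper's body (75 mm by 177 mm) begins 78 mm behind the grasp point.
Start: joints at [0.98, 0.276, 1.505, -0, 1.361, -0.121], TCP at [0.26, 0.513, 0.205] pointing down, gripper open.
Joint ranges: [-2.89, 2.89], [-0.75, 2.08], [0.22, 2.7], [-1.18, 4.32], [0.11, 2.71], [-2.7, 2.7]. Speed limits (rad/s): [2.57, 2.57, 3.14, 3.14, 3.14, 3.14].

## Interface

Orientations are given as a rotation vector (axis times angle).
In Python, from rig import ctrl gives the robot as it stands. The module is installed in compiled form; this text tells all that it offers.
- The arm moves only by the tool move_arm, never from a script. Its argument "commands" is a list that holds one entry, the list of rows, each a list of 5 numbers: the gripper command: -1 is shut, 1 is fully open, values between are in proportion, then the shift along the tool's x, y, z normalised to -1 to 1, where 1 is 0.15 m, then the turn about the tool's z normalised to -1 to 1, where 1 is 45 degrees. In form: [[[fingers, dx, dy, dz, twist], ...]]. A call has exactly 5 rows; each row shifts and turns the commanded pose from where the row before left it, along the tool's axes as they then stand; what a row does not reach is not made up. A row lasts 1/8 s, in which the tool goes at most 62.5 mm and 10.7 degrees, less where a joint would pass 70% of its speed; a pose out of reach is approached as far as the arm can. A call with a number of a shift or a turn outside -1 to 1 is refused whole. A call with a gripper value outside its range is refused whole. The fingers move at their own pace and stop on an object; "grip_force" is the grip in N (left out, the last holds). Time passes only in rows, so rows that do not move let the fingers close, or fill a call up. It gives the time, the measured TCP pose, the force, the opening and the grip force at its end, in the units of the state.
- ctrl.read_state(): the state, without advancing time (a new reading comes with each control period).
- ctrl.capture(name): name is "scene" or "top" or "wrist"; returns a dict with "color" (400x640x3 uint8, red, green, blue), "depth" (400x640 float32, m along the optical axis (not along the pixel's ray), 0 where there is no reading), "intrinsics" (3x3 intrinsics, pixels), "R" (3x3) and "t" (3): a world point X has camera coordinates R X + t. Camera axes: x right, y down, z forward; pixel columns grow to the right and rows downward; lengths in m; the calibration is good to about 2 mm. A picture is of the moment at which its call begins.
- ctrl.job_done(): hands the job in; it is judged then, once.
The state is a dict: "time_s": time; "joints": joint angles; "dq": joint speeds; "effort": joint torques, N m; "tcp_pos": TCP position; "tool_rot": TCP orientation; "force": force on the tool from outside, world axes, zero at the start; "wrist_torque": the same for the moment, N m; "opening": finger opening in m; "gripper_force": force on a finger pad.
Only numpy, scipy, OpenCV 4.12 (cv2) and the standard library are available. Lean on these libraries where they do the work, as an engineer would, in place of code of your own. Each camera call takes 0.05 s, during which the arm holds its last target. There are 200 camera calls.

## Task

Set out the plaster-mixing place in one straight row with the scale and the mixing bowl, which stay where they are: stand the measuring beaker on the middle of the scale's raised weighing plate, the spray bottle halfway between scale and bowl, and the large scoop on the other side of the scale, in line with scale and bowl and as far from the scale as the bottle is (all measured between centres). Nest the small scoop upright inside the large one, on its floor and in its middle, with its handle turned at least a right angle away from the large one's handle. Leave the jar and the dental cast where they are.

Things in the scene. Friction and masses are not known exactly. Their poses are not given: they have to be found in the camera images.
- scale: Cream bench scale, 108 mm deep (x), 124 mm wide (y), loose, 0.7 kg; stays where it is. Origin: centre of its underside; x points to its back, away from its display and the robot, y to its left seen from the robot. Its raised weighing plate, 60 (x) by 100 (y) mm, has its middle at x = +22 mm, y = 0, its top 45 mm above the origin. Turned by up to 0.1 rad.
- bowl: Dark green round rubber mixing bowl, 100 mm across the rim, 71 mm high, standing loose on the worktop; it stays where it is. Origin: centre of its underside. It always stands straight beside the scale, on the scale's own y axis, 275 to 285 mm from it between centres, sometimes to the left and sometimes to the right.
- beaker: Clear plastic measuring beaker, empty and open, 65 mm across at the rim, tapering to 52 mm at the foot, 88 mm high. Origin: centre of its underside, z up. Can be gripped round the wall from above (about 61 mm across at 60 mm height).
- spray: Small white spray bottle with red cap: body 36 mm in diameter up to 88 mm height, cap 24 mm in diameter, 118 mm high in all. Origin: centre of its underside, z up.
- large_scoop: Large steel scoop: straight-sided cup, 72 mm outside, 66 mm inside diameter, 42 mm high, floor 4 mm thick. Origin: centre of the cup's underside, z up. Flat level handle along +x from the wall to 105 mm from the axis, 12 mm wide (y), 7 mm thick, top flush with the rim, middle 38.5 mm above the origin; pinch it about 66 mm out. 0.06 to 0.12 kg.
- small_scoop: Small steel scoop: straight-sided cup, 46 mm outside diameter, 50 mm high. Handle as on the large one: level, 12 mm wide, 7 mm thick, along +x from the wall to 92 mm from the axis, middle 46.5 mm above the origin; pinch it about 62 mm out. Origin: centre of the cup's underside, z up. Nested, its origin is 4 mm above the large one's; its handle passes 5 mm over the large rim. 0.05 to 0.1 kg.
- small_handle_end (a point): Outer end of the small scoop's handle, 92 mm from its cup's axis, 46.5 mm above its origin.
- jar: Brown jar of separating wax with white ribbed lid, 52 mm in diameter, 48 mm high, loose; a bystander that stays where it is. Origin: centre of its underside. (Over the jar's row and to the right a wall shelf overhangs: its front edge is 0.615 m ahead of the robot's base, its underside 0.47 m above the worktop; it ends 0.14 m left of the middle.)
- cast: Horseshoe-shaped dental cast on a white plaster base, 57 x 67 mm, 40 mm high, loose; a bystander that stays where it is. Origin: centre of its underside.
Things that resemble listed ones, but are neither listed nor needed, are in the scene too. What is shaped like the spray but blue is not meant.

How it is judged:
At the end, for the whole second after the job is handed in: Beaker upright on the plate, within 13 mm of its middle. Bottle under 155 mm from scale and bowl; large scoop beyond the scale, 122-158 mm from it; both within 18 mm of their line. Small scoop level on its floor, within 12 mm of its axis, handles 60 degrees or more apart. All upright, at rest (x of beaker in the frame of scale between 0.009 and 0.035 m and y of beaker in the frame of scale between -0.015 and 0.015 m and z of beaker in the frame of scale between 0.042 and 0.049 m and angle between each of beaker, spray, large_scoop, small_scoop's own z axis and vertical below 0.1 rad and horizontal distance between spray and scale below 0.155 m and horizontal distance between spray and bowl below 0.155 m and x of spray in the frame of scale between -0.018 and 0.018 m and height (world z) of each of spray, large_scoop below 0.005 m and horizontal distance between large_scoop and scale between 0.122 and 0.158 m and horizontal distance between large_scoop and bowl above 0.38 m and x of large_scoop in the frame of scale between -0.018 and 0.018 m and horizontal distance between small_scoop and large_scoop below 0.012 m and z of small_scoop in the frame of large_scoop between 0.002 and 0.007 m and x of small_handle_end in the frame of large_scoop below 0.045 m and linear speed of each of beaker, spray, large_scoop, small_scoop below 0.01 m/s); the robot touches nothing.
It fails at once if The scale is shifted by more than 15 mm (distance of scale from where it was at the start of the episode above 0.015 m).
It fails at once if The bowl is shifted by more than 15 mm (distance of bowl from where it was at the start of the episode above 0.015 m).
It fails at once if The jar is shifted by more than 20 mm (distance of jar from where it was at the start of the episode above 0.02 m).
It fails at once if The cast is shifted by more than 20 mm (distance of cast from where it was at the start of the episode above 0.02 m).
It also fails if it takes over 120 s, if anything falls off the work surface, if the arm or the gripper's body presses on something with over 40 N, if the wrist force passes 120 N, or if a joint passes its speed limit or range.

## Working session

There is one attempt and no reset: what is moved stays moved. The work goes in short steps, Python scripts to look and compute and a tool call to move; the robot and the scene stay as the last step left them, time stands still between calls to the robot, and variables do not carry over. Pictures are saved under pics/ and viewed, at most 14 in all, crops included, and the job is handed in when it is done.

Besides the shell and the picture viewer there is one more tool, called after ">>>" by a JSON object that holds its "api" and its "payload". move_arm: Moves the arm, as the interface text tells. Scaled input: -1 to 1 covers 0.15 m each way for a shift and 45 degrees each way for a turn. Its arguments: {"type":"object","properties":{"commands":{"type":"array"},"grip_force":{"type":"number"}},"required":["commands"]}

```bash
mkdir -p pics; ls
cat > h.py <<'E'
import numpy as np, cv2
from rig import ctrl
def cap(n,save=None):
    c=ctrl.capture(n)
    if save: cv2.imwrite('pics/'+save+'.png',c['color'][:,:,::-1])
    return c
def ray(c,u,v,z):
    d=c['R'].T@np.linalg.inv(c['intrinsics'])@np.array([u,v,1.]); o=-c['R'].T@c['t']
    return o+d*(z-o[2])/d[2]
def cloud(c):
    v,u=np.mgrid[0:400,0:640]; D=c['depth']
    p=np.stack([u*D,v*D,D],-1)@np.linalg.inv(c['intrinsics']).T
    return (p-c['t'])@c['R']
E
python3 - <<'E'
from h import *
s=ctrl.read_state(); print(s, ctrl.grip_point_offset)
for n in ['top','scene','wrist']:
    c=cap(n,n+'0'); np.savez('/tmp/'+n+'0.npz',**c); print(n,c['intrinsics'].tolist(),(-c['R'].T@c['t']).round(3),c['R'].round(2).tolist())
E
```

```text
pics
{'time_s': 0.0, 'joints': array([ 9.80017683e-01,  2.76575165e-01,  1.50614180e+00, -2.23653784e-05,
        1.36070354e+00, -1.20987856e-01]), 'dq': array([-0.00140189, -0.0014888 ,  0.0015472 ,  0.00041456, -0.00019168,
       -0.00014509]), 'effort': array([ 7.64878023e-04, -4.04593277e+01, -2.37230015e+01,  6.98877708e-02,
        3.46281391e-02, -1.21179223e-04]), 'tcp_pos': array([0.25998083, 0.51221435, 0.20461262]), 'tool_rot': array([-7.31027334e-01, -3.05472156e+00,  2.70270515e-03]), 'force': array([0.01762698, 0.69628694, 0.19686833]), 'wrist_torque': array([-0.01996556, -0.00539491, -0.00749169]), 'gripper_force': 0.0, 'opening': 0.09411456725357734} 0.0188
top [[399.86880823450133, 0.0, 312.93324905336954], [0.0, 399.86880823450133, 191.96461110922246], [0.0, 0.0, 1.0]] [0.268 0.015 1.353] [[0.01, -1.0, 0.0], [-0.99, -0.01, -0.14], [0.14, -0.0, -0.99]]
scene [[438.1497632754248, 0.0, 319.34981637671825], [0.0, 438.1497632754248, 197.38990343208374], [0.0, 0.0, 1.0]] [-0.241 -0.649  1.104] [[0.69, -0.73, 0.01], [-0.53, -0.51, -0.67], [0.49, 0.46, -0.74]]
wrist [[288.4265189332354, 0.0, 321.43313213338786], [0.0, 288.4265189332354, 199.08132730346304], [0.0, 0.0, 1.0]] [0.202 0.541 0.383] [[0.45, 0.89, -0.0], [0.87, -0.44, 0.23], [0.2, -0.1, -0.97]]
```

View pics/top0.png

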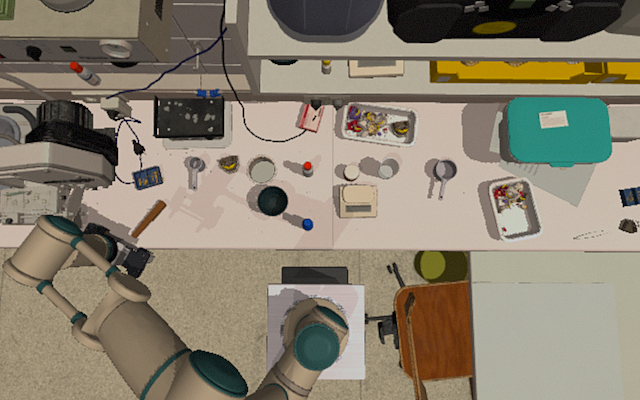

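View pics/scene0.png

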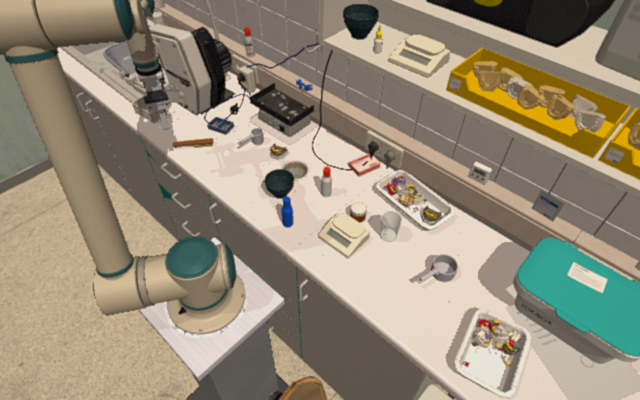

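The top view shows the small scoop (195,163), cast (229,163), a decoy dish (262,168), bowl (272,200) and red spray (308,168). It also shows the blue decoy (307,224), scale (357,203), jar (352,172), beaker (386,170) and large scoop (444,165), whose handle points toward the robot. Next I'll measure these.

Run:
```python
from h import *
c=dict(np.load('/tmp/top0.npz')); P=cloud(c); im=c['color'][:,:,::-1].copy()
big=cv2.resize(im[140:245,180:470],None,fx=2.7,fy=2.7,interpolation=cv2.INTER_CUBIC)
s=dict(np.load('/tmp/scene0.npz'));
b2=cv2.resize(s['color'][130:300,230:470,::-1],None,fx=2.7,fy=2.7,interpolation=cv2.INTER_CUBIC)
cv2.imwrite('pics/c1.png',big)
lab=P[...,2]
for nm,(u0,u1,v0,v1),zs in [('small',(180,212,150,195),(.03,.07)),('cast',(213,245,150,180),(.015,.06)),('dish',(246,280,150,186),(.01,.12)),('bowl',(250,295,180,220),(.06,.08)),('spraycap',(298,318,155,185),(.1,.13)),('blue',(295,318,210,235),(.08,.13)),('scale',(335,382,180,222),(.02,.06)),('jar',(340,362,160,183),(.035,.06)),('beaker',(372,402,155,185),(.02,.1)),('large',(425,462,150,200),(.03,.05))]:
    q=P[v0:v1,u0:u1].reshape(-1,3); q=q[(q[:,2]>zs[0])&(q[:,2]<zs[1])]
    if len(q)<5: print(nm,len(q)); continue
    r=cv2.minAreaRect(q[:,:2].astype(np.float32)*1000); cc,rr=cv2.minEnclosingCircle(q[:,:2].astype(np.float32)*1000)
    print(nm,len(q),q.mean(0).round(3),'lo',q.min(0).round(3),'hi',q.max(0).round(3),'rect',np.round(r[0]),np.round(r[1]),round(r[2],1),'circ',np.round(cc),round(rr,1))
q=P[185:215,300:310].reshape(-1,3); print(np.median(q,0), np.median(P[110:120,400:430].reshape(-1,3),0))
```

```text
small 170 [0.521 0.407 0.047] lo [0.457 0.384 0.031] hi [0.569 0.429 0.058] rect [515. 401.] [111.  45.] 11.3 circ [513. 410.] 55.9
cast 193 [0.552 0.299 0.025] lo [0.528 0.272 0.015] hi [0.581 0.335 0.041] rect [551. 301.] [52. 60.] 18.3 circ [555. 302.] 33.1
dish 3
bowl 126 [0.425 0.151 0.069] lo [0.372 0.097 0.06 ] hi [0.47  0.194 0.079] rect [421. 146.] [98. 97.] 0.3 circ [420. 146.] 49.9
spraycap 55 [0.528 0.034 0.117] lo [0.517 0.024 0.101] hi [0.541 0.046 0.128] rect [529.  35.] [23. 23.] 85.0 circ [529.  35.] 12.8
blue 64 [0.346 0.034 0.113] lo [0.333 0.022 0.081] hi [0.36  0.048 0.125] rect [347.  35.] [26. 26.] 19.9 circ [346.  35.] 13.9
scale 993 [ 0.432 -0.133  0.037] lo [ 0.375 -0.197  0.02 ] hi [ 0.478 -0.073  0.054] rect [ 426. -135.] [102. 124.] 1.6 circ [ 428. -134.] 75.7
jar 190 [ 0.521 -0.111  0.048] lo [ 0.497 -0.136  0.035] hi [ 0.546 -0.087  0.055] rect [ 521. -111.] [50. 49.] 0.5 circ [ 521. -111.] 26.1
beaker 238 [ 0.535 -0.236  0.063] lo [ 0.498 -0.264  0.02 ] hi [ 0.562 -0.201  0.093] rect [ 530. -232.] [61. 64.] 45.3 circ [ 531. -232.] 32.8
large 184 [ 0.501 -0.422  0.04 ] lo [ 0.43  -0.466  0.031] hi [ 0.567 -0.394  0.047] rect [ 506. -413.] [ 71. 135.] 58.5 circ [ 498. -425.] 69.8
[4.30101755e-01 4.21860302e-02 4.01617820e-04] [ 0.73123374 -0.33271192  0.00433381]
```

View pics/c1.png

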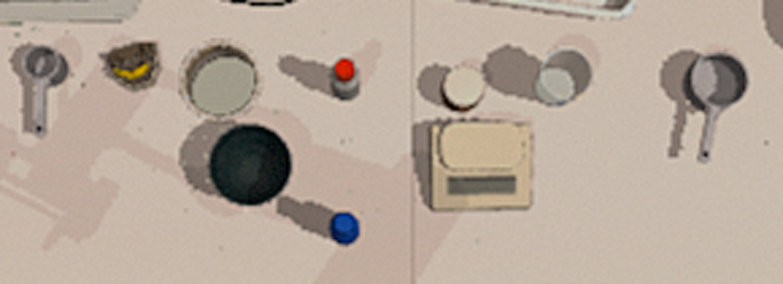

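>>> {"api": "move_arm", "payload": {"commands": [[[1,0,0,0,0.234],[1,0,0,0,0.234],[1,0,0,0,0.234],[1,0,0,0,0.234],[1,0,0,0,0.234]]], "grip_force": 12}}

```text
time_s: 0.78
tcp_pos: [0.2602, 0.5125, 0.2051]
tool_rot: [2.018, 2.408, -0.001]
force: [0.5, -0.1, 0.2]
opening: 0.0939
gripper_force: 0.0
```

>>> {"api": "move_arm", "payload": {"commands": [[[1,0,0,0,0.234],[1,-0.35,0.12,0,0],[1,-0.35,0.12,0,0],[1,-0.35,0.12,0,0],[1,-0.35,0.12,0,0]]]}}

```text
time_s: 1.4
tcp_pos: [0.3322, 0.3009, 0.2053]
tool_rot: [2.222, 2.22, 0.0]
force: [0.9, -0.0, -1.0]
opening: 0.0942
gripper_force: 0.0
```

>>> {"api": "move_arm", "payload": {"commands": [[[1,-0.35,0.12,0,0],[1,-0.35,0.12,0,0],[1,-0.35,0.12,0,0],[1,-0.35,0.12,0,0],[1,-0.35,0.12,0,0]]]}}

```text
time_s: 2.02
tcp_pos: [0.4217, 0.0382, 0.2055]
tool_rot: [2.223, 2.219, 0.001]
force: [0.3, 0.1, -0.0]
opening: 0.0942
gripper_force: 0.0
```

>>> {"api": "move_arm", "payload": {"commands": [[[1,-0.35,0.12,0,0],[1,-0.35,0.12,0,0],[1,-0.35,0.12,0,0],[1,-0.35,0.1,0,0],[1,0,0,0,0]]]}}

```text
time_s: 2.65
tcp_pos: [0.491, -0.1736, 0.2047]
tool_rot: [2.228, 2.214, -0.001]
force: [-0.6, 0.3, 0.1]
opening: 0.094
gripper_force: 0.0
```

Run:
```python
from h import *
c=cap('wrist','w1'); np.savez('/tmp/w1.npz',**c); P=cloud(c); print((-c['R'].T@c['t']).round(3),c['R'].round(2).tolist())
m=(P[...,2]>.02)&(P[...,2]<.11)&(c['depth']>.05)
n,l,st,ce=cv2.connectedComponentsWithStats(m.astype(np.uint8))
for i in range(1,n):
    if st[i,4]>150:
        q=P[l==i]; t=q[q[:,2]>q[:,2].max()-.012]
        print(st[i],q.min(0).round(3),q.max(0).round(3),np.round(cv2.minEnclosingCircle(t[:,:2].astype(np.float32)*1000)[0]),round(cv2.minEnclosingCircle(t[:,:2].astype(np.float32)*1000)[1],1))
```

```text
[ 0.492 -0.109  0.383] [[1.0, -0.01, -0.0], [-0.01, -0.97, 0.23], [-0.0, -0.23, -0.97]]
[157   0  50  25 811] [0.335 0.009 0.02 ] [0.364 0.034 0.076] [348.  15.] 12.5
[337   0  36  23 626] [0.509 0.01  0.02 ] [0.545 0.031 0.074] [528.  16.] 12.8
[  423     0   204   248 26381] [ 0.62  -0.262  0.02 ] [0.781 0.032 0.11 ] [ 743. -112.] 113.2
[ 237  104   75  104 7052] [ 0.388 -0.202  0.02 ] [ 0.478 -0.078  0.047] [ 448. -140.] 62.8
[ 325  116   45   46 1600] [ 0.496 -0.143  0.027] [ 0.546 -0.092  0.05 ] [ 521. -118.] 25.8
[ 328  211   58   67 2361] [ 0.498 -0.269  0.02 ] [ 0.561 -0.205  0.089] [ 530. -237.] 32.8
[451 247  27  29 307] [ 0.664 -0.294  0.02 ] [ 0.697 -0.261  0.042] [ 678. -280.] 14.8
[333 337  36   8 206] [ 0.507 -0.411  0.02 ] [ 0.558 -0.399  0.035] [ 533. -409.] 23.1
```

View pics/w1.png

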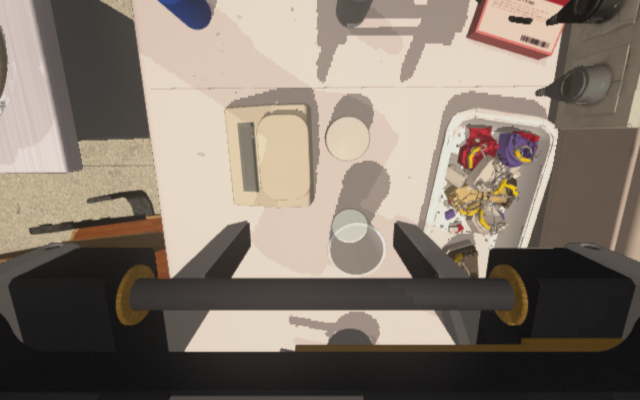

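The wrist view shows the beaker (355,245) just ahead of the gripper, with the jar at (347,138) and the scale at (272,157). Next I'll move over the beaker, go down and grip it.

>>> {"api": "move_arm", "payload": {"commands": [[[1,-0.4,0.26,0,0],[1,0,0,0.3,0],[1,0,0,0.3,0],[1,0,0,0.3,0],[1,0,0,0.19,0]]]}}

```text
time_s: 3.32
tcp_pos: [0.5225, -0.2198, 0.04]
tool_rot: [-2.219, -2.218, 0.001]
force: [-0.1, -0.5, 0.4]
opening: 0.094
gripper_force: 0.0
```

>>> {"api": "move_arm", "payload": {"commands": [[[0.2,0,0,0,0],[-1,0,0,0,0],[-1,0,0,0,0],[-1,0,0,0,0],[-1,0,0,0,0]]], "grip_force": 10}}

```text
time_s: 3.95
tcp_pos: [0.5255, -0.2232, 0.0435]
tool_rot: [2.221, 2.217, 0.002]
force: [1.1, 0.1, 4.9]
opening: 0.0621
gripper_force: 9.9
```

The first row was clipped, so the grasp is about 10 mm off centre. I'll open, re-centre and grip again.

>>> {"api": "move_arm", "payload": {"commands": [[[1,0,0,0,0],[1,0,0,0,0],[1,-0.07,0.03,0,0],[1,0,0,0,0],[1,0,0,0,0]]]}}

```text
time_s: 4.58
tcp_pos: [0.5285, -0.2333, 0.0417]
tool_rot: [-2.223, -2.219, 0.0]
force: [0.7, 0.6, -0.8]
opening: 0.094
gripper_force: 0.0
```

Run:
```python
from h import *
print(ctrl.read_state()['tcp_pos'])
c=cap('wrist'); P=cloud(c); 
q=P[170:330,260:440].reshape(-1,3); q=q[(q[:,2]>.078)&(q[:,2]<.095)&(q[:,1]>-.29)&(q[:,1]<-.18)]
print(len(q),q.min(0),q.max(0),cv2.minEnclosingCircle(q[:,:2].astype(np.float32)*1000))
c=cap('top'); P=cloud(c); 
q=P[150:190,365:405].reshape(-1,3); q=q[(q[:,2]>.078)&(q[:,2]<.095)]
print(len(q),q.min(0),q.max(0))
```

```text
[ 0.52849216 -0.23328922  0.04170127]
3201 [ 0.49725197 -0.26917973  0.07801127] [ 0.58812502 -0.20421379  0.09495104] ((542.6884765625, -233.85897827148438), 46.17801284790039)Traceback (most recent call last):
  File "<stdin>", line 8, in <module>
    return umr_minimum(a, axis, None, out, keepdims, initial, where)
ValueError: zero-size array to reduction operation minimum which has no identity
```

>>> {"api": "move_arm", "payload": {"commands": [[[0.2,0,0,0,0],[-1,0,0,0,0],[-1,0,0,0,0],[-1,0,0,0,0],[-1,0,0,0,0]]], "grip_force": 10}}

```text
time_s: 5.3
tcp_pos: [0.5286, -0.2331, 0.042]
tool_rot: [2.223, 2.22, 0.0]
force: [0.9, -0.7, 0.8]
opening: 0.0638
gripper_force: 10.0
```

>>> {"api": "move_arm", "payload": {"commands": [[[-1,0,0,-0.2,0],[-1,0,0,-0.2,0],[-1,0.162,-0.136,-0.05,0],[-1,0.162,-0.136,0,0],[-1,0.162,-0.136,0,0]]]}}

```text
time_s: 5.92
tcp_pos: [0.4668, -0.1594, 0.1095]
tool_rot: [2.224, 2.219, 0.0]
force: [-0.2, 0.4, -0.9]
opening: 0.0637
gripper_force: 10.0
```

>>> {"api": "move_arm", "payload": {"commands": [[[-1,0.162,-0.136,0,0],[-1,0,0,0,0],[-1,0,0,0,0],[-1,0,0,0,0],[-1,0,0,0,0]]]}}

```text
time_s: 6.55
tcp_pos: [0.4478, -0.1364, 0.1093]
tool_rot: [2.224, 2.219, 0.0]
force: [-0.5, 0.6, -0.8]
opening: 0.064
gripper_force: 10.0
```

Run:
```python
from h import *
s=ctrl.read_state();print(s['tcp_pos'],s['opening'],s['gripper_force'])
c=cap('scene'); cv2.imwrite('pics/s2.png',cv2.resize(c['color'][150:300,270:470,::-1],None,fx=3,fy=3))
c=cap('wrist','w2'); P=cloud(c)
q=P[170:330,250:390].reshape(-1,3); q=q[(q[:,2]>.12)&(q[:,2]<.17)&(q[:,1]>-.2)&(q[:,1]<-.08)]
print(len(q),q.min(0),q.max(0))
```

```text
[ 0.44779563 -0.13642537  0.10931419] 0.06403408500089608 9.999959401320666
5172 [ 0.4045374  -0.17288514  0.12000722] [ 0.4888955  -0.10738384  0.16964903]
```

View pics/s2.png

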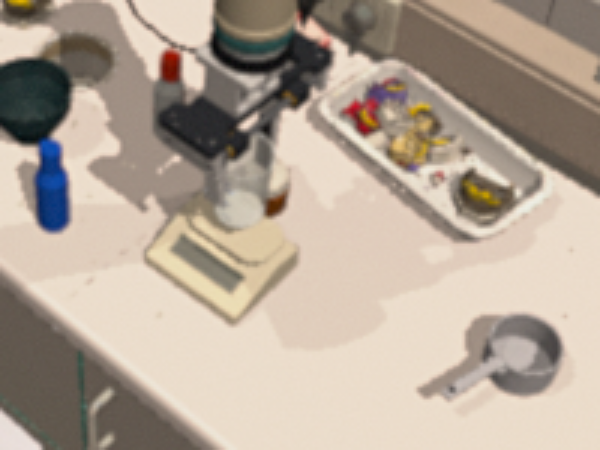

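The beaker hangs over the scale, about at (240,195) in the crop, and its wrist-view y matches the scale's centre. I'll lower it, release, and retreat.

>>> {"api": "move_arm", "payload": {"commands": [[[-1,0,0,0.08,0],[-1,0,0,0.064,0],[-1,0,0,0,0],[-1,0,0,0,0],[-1,0,0,0,0]]]}}

```text
time_s: 7.28
tcp_pos: [0.4472, -0.1358, 0.0879]
tool_rot: [2.223, 2.22, 0.0]
force: [-0.1, 0.2, -0.2]
opening: 0.0636
gripper_force: 10.0
```

>>> {"api": "move_arm", "payload": {"commands": [[[0.6,0,0,0,0],[1,0,0,0,0],[1,0,0,0,0],[1,0,0,-0.3,0],[1,0,0,-0.4,0]]]}}

```text
time_s: 7.9
tcp_pos: [0.446, -0.1353, 0.1928]
tool_rot: [-2.221, -2.217, 0.002]
force: [0.7, -1.1, -0.5]
opening: 0.0939
gripper_force: 0.0
```

>>> {"api": "move_arm", "payload": {"commands": [[[1,-0.38,0,0,-0.23],[1,0,0,0,-0.23],[1,0,0,0,-0.23],[1,0,0,0,-0.23],[1,0,0,0,-0.23]]]}}

```text
time_s: 8.52
tcp_pos: [0.4472, -0.1904, 0.1929]
tool_rot: [-1.034, -2.966, -0.0]
force: [0.5, -0.1, -0.2]
opening: 0.094
gripper_force: 0.0
```

Run:
```python
from h import *
s=ctrl.read_state();print(s['tcp_pos'],s['tool_rot'],s['opening'])
c=cap('scene'); cv2.imwrite('pics/s3.png',cv2.resize(c['color'][150:300,270:470,::-1],None,fx=3,fy=3))
c=cap('wrist','w3'); np.savez('/tmp/w3.npz',**c)
```

```text
[ 0.44716875 -0.19039495  0.19285131] [-1.03449724e+00 -2.96638056e+00 -2.15735895e-04] 0.09395823413630007
```

View pics/w3.png

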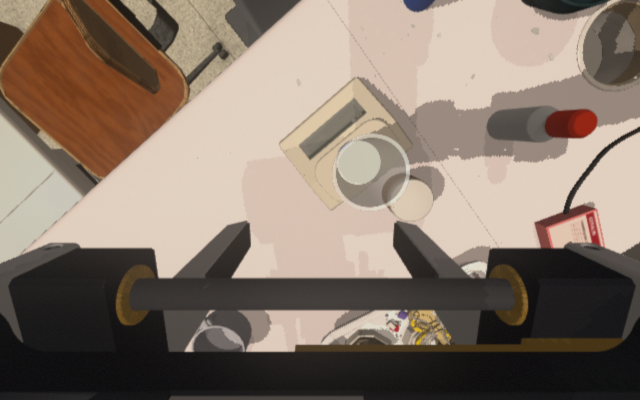

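The beaker stands on the plate: its rim is at (372,172) and the scale is centred near (345,150). I'll turn on to θ=82° and move over the large scoop.

>>> {"api": "move_arm", "payload": {"commands": [[[1,0,0,0,-0.225],[1,0,0,0,-0.225],[1,0,0,0,-0.225],[1,0,0,0,0],[1,0,0,0,0]]]}}

```text
time_s: 9.25
tcp_pos: [0.4472, -0.1903, 0.1929]
tool_rot: [0.236, 3.133, 0.0]
force: [-0.2, 0.2, -0.4]
opening: 0.0939
gripper_force: 0.0
```

>>> {"api": "move_arm", "payload": {"commands": [[[1,-0.14,-0.297,0,0],[1,-0.14,-0.297,0,0],[1,-0.14,-0.297,0,0],[1,-0.14,-0.297,0,0],[1,-0.14,-0.297,0,0]]]}}

```text
time_s: 9.88
tcp_pos: [0.5189, -0.4276, 0.1927]
tool_rot: [0.235, 3.133, 0.0]
force: [0.3, 0.0, -0.5]
opening: 0.0941
gripper_force: 0.0
```

>>> {"api": "move_arm", "payload": {"commands": [[[1,0,0,0,0],[1,0,0,0,0],[1,0,0,0,0],[1,0,0,0,0],[1,0,0,0,0]]]}}

```text
time_s: 10.5
tcp_pos: [0.5186, -0.4254, 0.1934]
tool_rot: [0.229, 3.133, -0.0]
force: [0.7, 0.5, 0.1]
opening: 0.0938
gripper_force: 0.0
```

```bash
cat >> h.py <<'E'
def scoop(P,lo,hi,z0,z1,R):
    # P cloud, xy box, z band of handle/rim, cup outer radius -> cup centre, handle dir (deg)
    q=P.reshape(-1,3); k=((q[:,:2]>lo)&(q[:,:2]<hi)).all(1)&(q[:,2]>z0)&(q[:,2]<z1); q=q[k][:,:2]
    from scipy.optimize import least_squares
    tip=q[np.argmin(q[:,0])]
    far=q
    c=np.median(q,0)
    for _ in range(30):   # split cup / handle
        d=np.linalg.norm(q-c,axis=1); cup=q[d<R+.006]
        c=np.array(cv2.minEnclosingCircle((cup*1000).astype(np.float32))[0])/1000
    d=np.linalg.norm(q-c,axis=1); h=q[d>R+.01]; hm=h.mean(0)
    rad=cv2.minEnclosingCircle((cup*1000).astype(np.float32))[1]
    vx,vy,x0,y0=cv2.fitLine((h*1000).astype(np.float32),cv2.DIST_L2,0,.01,.01).ravel()
    return c.round(4),round(rad,1),'dir c->h',np.degrees(np.arctan2(*(hm-c)[::-1])).round(1),'line',np.degrees(np.arctan2(vy,vx)).round(1),'hmean',hm.round(4),'far',d.max().round(3),len(h),len(cup)
E
python3 - <<'E'
from h import *
s=ctrl.read_state();print(s['tcp_pos'],s['tool_rot'])
c=cap('wrist','w4'); P=cloud(c)
print(scoop(P,(.40,-.49),(.59,-.36),.025,.05,.036))
c=cap('top'); P=cloud(c)
print('top',scoop(P,(.40,-.49),(.59,-.36),.025,.05,.036))
P=cloud(dict(np.load('/tmp/top0.npz')))
print('top0',scoop(P,(.40,-.49),(.59,-.36),.030,.05,.036)); print('top0 small',scoop(P,(.42,.34),(.59,.47),.035,.06,.023))
E
```

```text
[ 0.51857791 -0.42538215  0.19335297] [ 2.29420173e-01  3.13281101e+00 -3.53619205e-04]
(array([ 0.4983, -0.4217]), 41.9, 'dir c->h', np.float64(-30.5), 'line', np.float32(-13.8), 'hmean', array([ 0.5173, -0.4329]), 'far', np.float64(0.072), 711, 688)h.py:24: RuntimeWarning: Mean of empty slice.
  d=np.linalg.norm(q-c,axis=1); h=q[d>R+.01]; hm=h.mean(0)
  ret = um.true_divide(
Traceback (most recent call last):
  File "h.py", line 26, in scoop
    vx,vy,x0,y0=cv2.fitLine((h*1000).astype(np.float32),cv2.DIST_L2,0,.01,.01).ravel()
                ~~~~~~~~~~~^^^^^^^^^^^^^^^^^^^^^^^^^^^^^^^^^^^^^^^^^^^^^^^^^^^
cv2.error: OpenCV(4.12.0) /io/opencv/modules/imgproc/src/linefit.cpp:50: error: (-215:Assertion failed) count > 0 in function 'fitLine2D_wods'
```

View pics/w4.png

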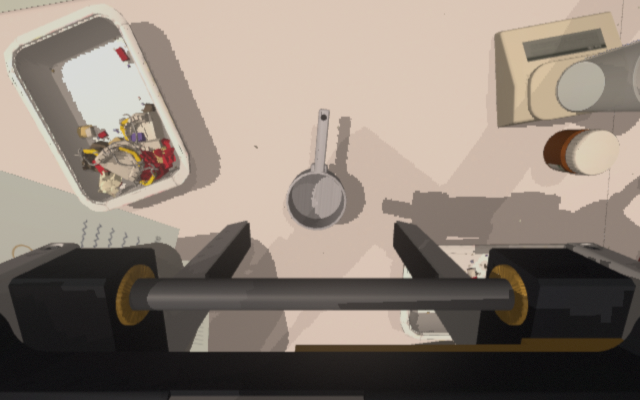

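The scoop's cup rim is centred near (317,199) and its handle tip is at (324,110). I'll cast these onto the z=0.042 plane and check them against depth.

Run:
```python
from h import *
c=cap('wrist'); P=cloud(c)
a=ray(c,316.5,199,.042); b=ray(c,323.5,109.5,.042); h1=ray(c,319.5,168,.042); d=b-a
print(a,b,np.linalg.norm(d[:2]),np.degrees(np.arctan2(d[1],d[0])), 'handle line',np.degrees(np.arctan2(*(b-h1)[1::-1])))
D=P[100:235,280:355]; m=(D[...,2]>.03)&(D[...,2]<.055); q=D[m]
print(q[:,:2].min(0),q[:,:2].max(0))
hh=D[5:62][m[5:62]]; print('handle',hh.mean(0),cv2.fitLine((hh[:,:2]*1000).astype(np.float32),cv2.DIST_L2,0,.01,.01).ravel())
th=np.degrees(2*np.arctan2(s[1],s[0])) if (s:=ctrl.read_state()['tool_rot']) is not None else 0; print('tool x deg',th)
```

```text
[ 0.52933403 -0.4342924   0.042     ] [ 0.4311041  -0.41170567  0.042     ] 0.10079324733528149 167.0506406925388 handle line 167.63599216083125
[ 0.42982787 -0.47102628] [ 0.56805347 -0.39991137]
handle [ 0.45820697 -0.41737239  0.04076355] [ 9.7193593e-01 -2.3524572e-01  4.5820697e+02 -4.1737241e+02]
tool x deg 171.60425580347513
```

>>> {"api": "move_arm", "payload": {"commands": [[[0,0,0,0,0.113],[0,0.175,-0.01,0,0],[0,0.174,-0.01,0,0],[0,0,0,0.35,0],[0,0,0,0.35,0]]]}}

```text
time_s: 11.28
tcp_pos: [0.4672, -0.4174, 0.0879]
tool_rot: [0.37, 3.117, -0.003]
force: [0.6, 0.2, -0.8]
opening: 0.0487
gripper_force: 0.0
```

>>> {"api": "move_arm", "payload": {"commands": [[[0,0,0,0.3,0],[0,0,0,0.158,0],[0,0,0,0,0],[0,0,0,0,0],[0,0,0,0,0]]]}}

```text
time_s: 11.9
tcp_pos: [0.4678, -0.4177, 0.0208]
tool_rot: [0.369, 3.117, -0.003]
force: [-0.5, -0.7, 0.6]
opening: 0.047
gripper_force: 0.0
```

Run:
```python
from h import *
s=ctrl.read_state();print(s['tcp_pos'],s['opening'],s['force'])
c=cap('wrist','w5')
for z in [.0385]:
  X=s['tcp_pos'].copy(); X[2]=z; p=c['intrinsics']@(c['R']@X+c['t']); print(p[:2]/p[2])
```

```text
[ 0.46782727 -0.41771189  0.02083828] 0.047009093189663426 [-0.46961608 -0.68600305  0.5897714 ]
[323.14981707 244.20911711]
```

View pics/w5.png

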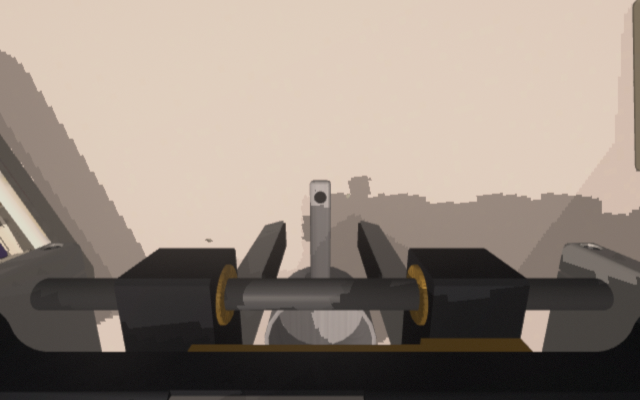

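The handle is centred between the fingers (column 320, finger midpoint 322). I'll grip, lift and carry it, keeping its handle direction; the small scoop will be turned instead.

>>> {"api": "move_arm", "payload": {"commands": [[[-1,0,0,0,0],[-1,0,0,0,0],[-1,0,0,0,0],[-1,0,0,0,0],[-1,0,0,0,0]]], "grip_force": 50}}

```text
time_s: 12.58
tcp_pos: [0.467, -0.4168, 0.0192]
tool_rot: [0.369, 3.12, 0.0]
force: [0.4, 0.1, 0.4]
opening: 0.011
gripper_force: 50.0
```

>>> {"api": "move_arm", "payload": {"commands": [[[-1,0,0,-0.05,0],[-1,0,0,-0.1,0],[-1,0,0,-0.15,0],[-1,0,0,0,0],[-1,0,0,0,0]]]}}

```text
time_s: 13.2
tcp_pos: [0.4668, -0.4166, 0.0641]
tool_rot: [-0.369, -3.12, -0.0]
force: [0.2, -0.2, -0.6]
opening: 0.0112
gripper_force: 50.0
```

>>> {"api": "move_arm", "payload": {"commands": [[[-1,0.15,0.15,0,0],[-1,0.227,0.213,0,0],[-1,0.227,0.213,0,0],[-1,0.15,0.15,0,0],[-1,0.155,0.125,0,0]]]}}

```text
time_s: 13.82
tcp_pos: [0.3629, -0.2591, 0.0634]
tool_rot: [-0.368, -3.119, -0.002]
force: [-0.3, -0.1, -0.8]
opening: 0.0111
gripper_force: 50.0
```

>>> {"api": "move_arm", "payload": {"commands": [[[-1,0,0,0,0],[-1,0,0,0,0],[-1,0,0,0,0],[-1,0,0,0,0],[-1,0,0,0,0]]]}}

```text
time_s: 14.45
tcp_pos: [0.3644, -0.2612, 0.064]
tool_rot: [-0.369, -3.12, -0.0]
force: [0.1, -0.6, -2.0]
opening: 0.0111
gripper_force: 50.0
```

Run:
```python
from h import *
s=ctrl.read_state();print(s['tcp_pos'],s['opening'],s['force'],s['wrist_torque'])
c=cap('scene'); np.savez('/tmp/s6.npz',**c); cv2.imwrite('pics/s6.png',cv2.resize(c['color'][150:300,270:470,::-1],None,fx=3,fy=3))
```

```text
[ 0.36436392 -0.26122491  0.06401329] 0.011140080067245104 [ 0.0674696  -0.63790632 -1.97098434] [-0.00455862 -0.00050751  0.01835581]
```

View pics/s6.png

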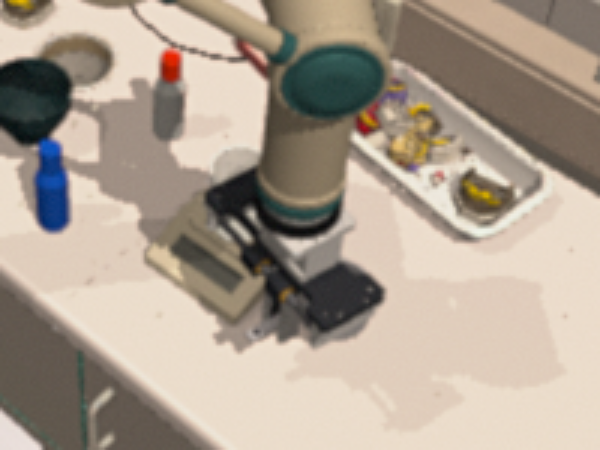

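The scoop hangs level under the gripper near (300,320), and the body is clear of the beaker at (240,165). I'll lower and release it.

>>> {"api": "move_arm", "payload": {"commands": [[[-1,0,0,0.1,0],[-1,0,0,0.1,0],[-1,0,0,0.06,0],[-1,0,0,0.032,0],[-1,0,0,0,0]]]}}

```text
time_s: 15.12
tcp_pos: [0.3641, -0.2608, 0.0202]
tool_rot: [-0.369, -3.12, -0.0]
force: [-0.2, -0.5, -1.6]
opening: 0.0107
gripper_force: 50.0
```

>>> {"api": "move_arm", "payload": {"commands": [[[0,0,0,0,0],[0,0,0,0,0],[0,0,0,-0.2,0],[0,0,0,-0.3,0],[0,0,0,-0.35,0]]]}}

```text
time_s: 15.75
tcp_pos: [0.3637, -0.2605, 0.149]
tool_rot: [-0.369, -3.119, -0.001]
force: [-0.2, -1.4, -0.1]
opening: 0.047
gripper_force: 0.0
```

>>> {"api": "move_arm", "payload": {"commands": [[[0,-0.2,0,0,0.23],[0,0,0,0,0.23],[0,0,0,0,0.23],[0,0,0,0,0.23],[0,0,0,0,0.23]]]}}

```text
time_s: 16.38
tcp_pos: [0.3934, -0.2678, 0.1482]
tool_rot: [1.701, 2.64, 0.0]
force: [1.3, -0.2, -0.6]
opening: 0.0471
gripper_force: 0.0
```

>>> {"api": "move_arm", "payload": {"commands": [[[0,0,0,0,0.23],[0,0,0,0,0.23],[0,0,0,0,0.23],[0,0,0,0,0.23],[0,0,0,0,0.23]]]}}

```text
time_s: 17.0
tcp_pos: [0.3933, -0.2678, 0.1482]
tool_rot: [2.683, 1.633, 0.0]
force: [-0.0, -0.1, 0.1]
opening: 0.0472
gripper_force: 0.0
```

Run:
```python
from h import *
s=ctrl.read_state();print(s['tcp_pos'],s['joints'].round(2),'tool x',np.degrees(2*np.arctan2(s['tool_rot'][1],s['tool_rot'][0])))
```

```text
[ 0.39334915 -0.26784711  0.14816422] [-0.74  0.17  1.8   0.    1.17 -0.27] tool x 62.66928828071814
```

>>> {"api": "move_arm", "payload": {"commands": [[[0,0,0,-0.35,0.211],[0,0,0,0,0.211],[0,0,0,0,0.211],[0,0,0,0,0.211],[0,0,0,0,0.211]]]}}

```text
time_s: 17.62
tcp_pos: [0.3933, -0.2678, 0.2007]
tool_rot: [3.113, 0.416, 0.001]
force: [0.7, -0.5, -0.5]
opening: 0.047
gripper_force: 0.0
```

>>> {"api": "move_arm", "payload": {"commands": [[[0,0,0,0,0.211],[0,0,0,0,0.211],[0,0,-0.37,0,0],[0,0,-0.37,0,0],[0,0,-0.37,0,0]]]}}

```text
time_s: 18.25
tcp_pos: [0.4033, -0.1002, 0.2007]
tool_rot: [3.14, -0.097, 0.002]
force: [1.4, -0.4, 0.0]
opening: 0.0472
gripper_force: 0.0
```

>>> {"api": "move_arm", "payload": {"commands": [[[0,0,-0.37,0,0],[0,0.05,-0.37,0,0],[0,0.05,-0.37,0,0],[0,0.05,-0.37,0,0],[0,0.05,-0.37,0,0]]]}}

```text
time_s: 18.88
tcp_pos: [0.4502, 0.1754, 0.2009]
tool_rot: [-3.14, 0.094, -0.002]
force: [1.1, 0.4, 0.5]
opening: 0.0473
gripper_force: 0.0
```

>>> {"api": "move_arm", "payload": {"commands": [[[0,0.05,-0.37,0,0],[0,0.05,-0.37,0,0],[0,0.05,-0.37,0,0],[0,0.05,-0.37,0,0],[0,0,-0.07,0,0]]]}}

```text
time_s: 19.5
tcp_pos: [0.4941, 0.4071, 0.1998]
tool_rot: [-3.139, 0.09, -0.0]
force: [0.5, -0.8, -0.9]
opening: 0.0467
gripper_force: 0.0
```

>>> {"api": "move_arm", "payload": {"commands": [[[0,0,0,0,0],[0,0,0,0,0],[0,0,0,0,0],[0,0,0,0,0],[0,0,0,0,0]]]}}

```text
time_s: 20.12
tcp_pos: [0.4941, 0.4033, 0.2007]
tool_rot: [-3.14, 0.096, -0.0]
force: [-0.6, -0.4, 0.5]
opening: 0.0475
gripper_force: 0.0
```

Run:
```python
from h import *
s=ctrl.read_state();print(s['tcp_pos'],s['joints'].round(2),'tool x',np.degrees(2*np.arctan2(s['tool_rot'][1],s['tool_rot'][0])))
c=cap('wrist'); np.savez('/tmp/w7.npz',**c)
t=cap('top'); np.savez('/tmp/t7.npz',**t)
a=cv2.resize(t['color'][130:240,230:480,::-1],(800,352),interpolation=cv2.INTER_CUBIC)
b=cv2.resize(c['color'][60:260,160:560,::-1],(496,248))
o=np.zeros((600,800,3),np.uint8); o[:352]=a; o[352:,:496]=b; cv2.imwrite('pics/m7.png',o)
```

```text
[0.49409734 0.40330462 0.20066677] [0.58 0.37 1.37 0.   1.4  2.21] tool x 356.5034559204758
```

View pics/m7.png

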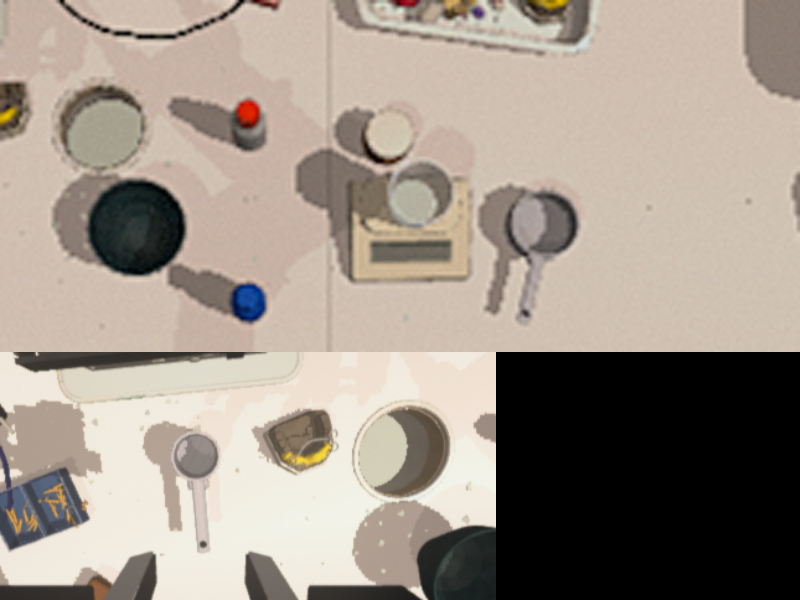

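The top crop shows the beaker on the plate (418,195) and the large scoop in the row at (542,222). In the wrist crop the small scoop's cup is at (196,103) and its handle tip at (203,199), measured from the top edge of the inset. Now I'll work out positions.

Run:
```python
from h import *
def stat(P,lo,hi,z0,z1):
    q=P.reshape(-1,3); q=q[((q[:,:2]>lo)&(q[:,:2]<hi)).all(1)&(q[:,2]>z0)&(q[:,2]<z1)]
    return len(q),q[:,:2].min(0).round(4),q[:,:2].max(0).round(4),((q[:,:2].min(0)+q[:,:2].max(0))/2).round(4),q[:,2].max().round(3)
c=dict(np.load('/tmp/w7.npz')); P=cloud(c)
a=ray(c,318.1,143.1,.05); b=ray(c,323.7,221,.05); d=b-a
print('small',a,b,np.hypot(*d[:2]),np.degrees(np.arctan2(d[1],d[0])))
D=P[110:260,290:345]; m=(D[...,2]>.042)&(D[...,2]<.06); q=D[m]; print(q.min(0),q.max(0))
vv,uu=np.nonzero(m); k=vv>58; h=q[k]; print('handle',len(h),h.mean(0),cv2.fitLine((h[:,:2]*1000).astype(np.float32),cv2.DIST_L2,0,.01,.01).ravel()[:2], 'cup',q[~k].min(0),q[~k].max(0))
print('cast w',stat(P,(.48,.25),(.61,.35),.015,.06))
t=dict(np.load('/tmp/t7.npz')); T=cloud(t)
print('scale',stat(T,(.36,-.205),(.48,-.06),.02,.05)); print('beaker rim',stat(T,(.38,-.20),(.50,-.08),.118,.145)); 
print('large',stat(T,(.385,-.33),(.50,-.21),.03,.055)); print('bowl',stat(T,(.35,.08),(.48,.21),.06,.085)); print('cap',stat(T,(.5,0),(.56,.07),.10,.13)); print('jar',stat(T,(.48,-.15),(.56,-.07),.035,.06)); print('small',stat(T,(.52,.36),(.59,.46),.035,.06))
```

```text
small [0.54766897 0.40259474 0.05      ] [0.45623304 0.40170744 0.05      ] 0.09144023823063534 -179.4440103884359
[0.45380082 0.38119085 0.04214182] [0.56870726 0.42571834 0.05149489]
handle 556 [0.48858703 0.40213831 0.04868113] [0.9996184  0.02762208] cup [0.51848956 0.38119085 0.04214182] [0.56870726 0.42571834 0.05149489]
cast w (1447, array([0.5251, 0.2658]), array([0.5804, 0.33  ]), array([0.5527, 0.2979]), np.float64(0.04))
scale (791, array([ 0.3772, -0.1956]), array([ 0.4778, -0.0728]), array([ 0.4275, -0.1342]), np.float64(0.05))
beaker rim (99, array([ 0.4173, -0.1655]), array([ 0.4809, -0.1033]), array([ 0.4491, -0.1344]), np.float64(0.138))
large (107, array([ 0.3866, -0.3086]), array([ 0.4644, -0.2377]), array([ 0.4255, -0.2731]), np.float64(0.049))
bowl (129, array([0.3715, 0.0971]), array([0.4696, 0.1943]), array([0.4205, 0.1457]), np.float64(0.076))
cap (54, array([0.5183, 0.0236]), array([0.54  , 0.0459]), array([0.5292, 0.0347]), np.float64(0.127))
jar (187, array([ 0.497 , -0.1361]), array([ 0.5461, -0.0886]), array([ 0.5216, -0.1124]), np.float64(0.055))
small (34, array([0.5212, 0.3847]), array([0.5666, 0.3992]), array([0.5439, 0.392 ]), np.float64(0.054))
```

>>> {"api": "move_arm", "payload": {"commands": [[[0,0,0,0,-0.089],[0,-0.069,-0.005,0,0],[0,0,0,0,0],[0,0,0,0.35,0],[0,0,0,0.35,0]]]}}

```text
time_s: 20.85
tcp_pos: [0.4842, 0.405, 0.0952]
tool_rot: [-3.14, -0.014, -0.004]
force: [0.4, -0.3, 0.2]
opening: 0.0469
gripper_force: 0.0
```

>>> {"api": "move_arm", "payload": {"commands": [[[0,0,0,0.25,0],[0,0,0,0.2,0],[0,0,0,0,0],[0,0,0,0,0],[0,0,0,0,0]]]}}

```text
time_s: 21.48
tcp_pos: [0.4848, 0.4053, 0.0298]
tool_rot: [-3.14, -0.015, -0.005]
force: [0.4, -0.3, 0.8]
opening: 0.0469
gripper_force: 0.0
```

Run:
```python
from h import *
s=ctrl.read_state();print(s['tcp_pos'],s['opening'],s['force'],'tool x',np.degrees(2*np.arctan2(s['tool_rot'][1],s['tool_rot'][0])))
c=cap('wrist','w8'); P=cloud(c); D=P[130:270]; m=(D[...,2]>.04)&(D[...,2]<.058)&(abs(D[...,1]-.4)<.012)&(D[...,0]>.44)&(D[...,0]<.515)
vv,uu=np.nonzero(m)
for v in range(0,140,15):
    k=vv==v
    if k.any(): print(v+130,uu[k].min(),uu[k].max())
```

```text
[0.48481466 0.40527902 0.02975209] 0.04692729718880198 [ 0.3840168  -0.2891966   0.79857629] tool x -359.45742002712
205 314 334
220 315 334
235 315 334
250 315 334
265 317 334
```

>>> {"api": "move_arm", "payload": {"commands": [[[-1,0,0,0,0],[-1,0,0,0,0],[-1,0,0,0,0],[-1,0,0,0,0],[-1,0,0,0,0]]], "grip_force": 50}}

```text
time_s: 22.15
tcp_pos: [0.4836, 0.4044, 0.0279]
tool_rot: [3.142, 0.015, -0.0]
force: [-0.6, 0.1, 0.0]
opening: 0.011
gripper_force: 50.0
```

>>> {"api": "move_arm", "payload": {"commands": [[[-1,0,0,-0.1,0],[-1,0,0,-0.2,0],[-1,0,0,-0.3,0],[-1,0,0,-0.3,0],[-1,0,0,-0.2,0]]]}}

```text
time_s: 22.78
tcp_pos: [0.4843, 0.405, 0.1966]
tool_rot: [-3.139, -0.015, -0.005]
force: [0.2, 0.1, -0.7]
opening: 0.0112
gripper_force: 50.0
```

>>> {"api": "move_arm", "payload": {"commands": [[[-1,0,0,0,-0.211],[-1,0,0,0,-0.211],[-1,0,0,0,-0.211],[-1,0,0,0,-0.211],[-1,0,0,0,-0.211]]]}}

```text
time_s: 23.4
tcp_pos: [0.4836, 0.4044, 0.1939]
tool_rot: [-2.866, -1.286, -0.001]
force: [1.3, -0.3, -1.0]
opening: 0.0111
gripper_force: 50.0
```

>>> {"api": "move_arm", "payload": {"commands": [[[-1,0,0,0,-0.211],[-1,0,0,0,-0.211],[-1,0,0,0,-0.211],[-1,0,0,0,-0.211],[-1,0,0,0,-0.211]]]}}

```text
time_s: 24.02
tcp_pos: [0.4837, 0.4044, 0.1939]
tool_rot: [2.106, 2.331, 0.001]
force: [-0.8, -0.0, 0.0]
opening: 0.0114
gripper_force: 50.0
```

>>> {"api": "move_arm", "payload": {"commands": [[[-1,-0.2,-0.04,0,0],[-1,-0.34,-0.06,0,0],[-1,-0.34,-0.06,0,0],[-1,-0.34,-0.06,0,0],[-1,-0.34,-0.06,0,0]]]}}

```text
time_s: 24.65
tcp_pos: [0.4641, 0.166, 0.194]
tool_rot: [2.111, 2.325, 0.002]
force: [0.2, -0.2, 0.1]
opening: 0.0114
gripper_force: 50.0
```

>>> {"api": "move_arm", "payload": {"commands": [[[-1,-0.34,-0.06,0,0],[-1,-0.34,-0.06,0,0],[-1,-0.34,-0.06,0,0],[-1,-0.34,-0.06,0,0],[-1,-0.34,-0.06,0,0]]]}}

```text
time_s: 25.28
tcp_pos: [0.4438, -0.0923, 0.1941]
tool_rot: [2.111, 2.324, 0.001]
force: [1.1, -0.9, -0.5]
opening: 0.0111
gripper_force: 50.0
```

>>> {"api": "move_arm", "payload": {"commands": [[[-1,-0.34,-0.06,0,0],[-1,-0.34,-0.06,0,0],[-1,-0.34,-0.06,0,0],[-1,-0.34,-0.06,0,0],[-1,-0.2,0,0,0]]]}}

```text
time_s: 25.9
tcp_pos: [0.43, -0.3297, 0.1938]
tool_rot: [2.114, 2.322, -0.001]
force: [-0.1, 0.7, -0.7]
opening: 0.0113
gripper_force: 50.0
```

>>> {"api": "move_arm", "payload": {"commands": [[[-1,0,0,0,0],[-1,0,0,0,0],[-1,0,0,0,0],[-1,0,0,0,0],[-1,0,0,0,0]]]}}

```text
time_s: 26.52
tcp_pos: [0.4306, -0.3264, 0.1931]
tool_rot: [2.111, 2.326, 0.0]
force: [-0.1, 1.1, -1.1]
opening: 0.0112
gripper_force: 50.0
```

Run:
```python
from h import *
s=ctrl.read_state();print(s['tcp_pos'],s['opening'],s['joints'].round(2),'tool x',np.degrees(2*np.arctan2(s['tool_rot'][1],s['tool_rot'][0])))
c=cap('wrist','w9'); np.savez('/tmp/w9.npz',**c)
```

```text
[ 0.43059341 -0.32635432  0.19305966] 0.011166146971615111 [-0.78  0.23  1.6   0.    1.31 -0.87] tool x 95.55200006371739
```

View pics/w9.png

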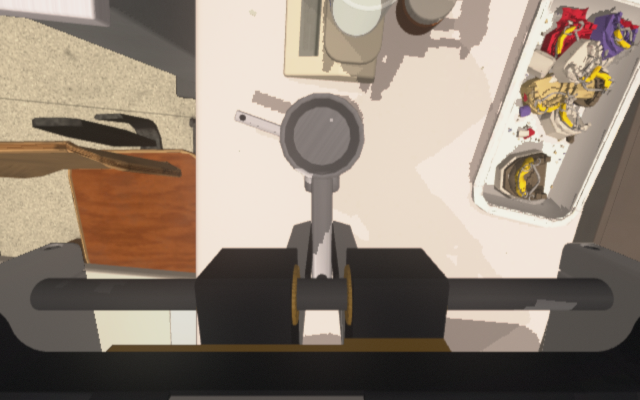

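The held small scoop's rim is centred at about (321,134). The large scoop's handle tip shows at (238,115), with the cup hidden directly below. Now I'll compare positions.

Run:
```python
from h import *
c=dict(np.load('/tmp/w9.npz')); P=cloud(c)
m=(P[...,2]>.19)&(P[...,2]<.24); m[:85]=0; m[185:]=0; m[:,:275]=0; m[:,370:]=0; q=P[m]
print('small rim',np.median(q[:,2]),cv2.minEnclosingCircle((q[q[:,2]>.208][:,:2]*1000).astype(np.float32)),ray(c,321,134,.215))
v,u=np.nonzero(m)
for r in [100,115,130,150,165]:
    k=(v==r); qq=q[k]; print(r,qq[:,2].min().round(4),qq[:,2].max().round(4),qq[:,2].mean().round(4))
h=P[105:145,225:282]; k=(h[...,2]>.03)&(h[...,2]<.055); h=h[k]; d=cv2.fitLine((h[:,:2]*1000).astype(np.float32),cv2.DIST_L2,0,.01,.01).ravel()
dr=d[:2]; dr=dr if dr[0]<0 else -dr; pr=(h[:,:2]-d[2:]/1000)@dr; tip=d[2:]/1000+dr*np.percentile(pr,99)
print('large handle',np.degrees(np.arctan2(dr[1],dr[0])),'tip',tip,'cup',tip-.105*dr,len(h))
```

```text
small rim 0.21287461018211074 ((425.5987548828125, -267.8705749511719), 25.45153045654297) [ 0.42445816 -0.2635107   0.215     ]
100 0.2062 0.2152 0.2115
115 0.1933 0.2145 0.2077
130 0.1935 0.2146 0.209
150 0.1911 0.2141 0.2078
165 0.1912 0.215 0.2069
large handle 165.55435 tip [ 0.32899689 -0.25366123] cup [ 0.43067729 -0.27985468] 513
```

>>> {"api": "move_arm", "payload": {"commands": [[[-1,-0.079,0.019,0.1,0],[-1,0,0,0.2,0],[-1,0,0,0.2,0],[-1,0,0,0.15,0],[-1,0,0,0,0]]]}}

```text
time_s: 27.2
tcp_pos: [0.4332, -0.3378, 0.0927]
tool_rot: [-2.109, -2.321, -0.0]
force: [-0.5, -0.0, -0.6]
opening: 0.0111
gripper_force: 50.0
```

>>> {"api": "move_arm", "payload": {"commands": [[[-1,0,0,0,0],[-1,0,0,0,0],[-1,0,0,0,0],[-1,0,0,0,0],[-1,0,0,0,0]]]}}

```text
time_s: 27.82
tcp_pos: [0.4345, -0.3385, 0.0956]
tool_rot: [2.112, 2.325, 0.0]
force: [0.4, -0.4, -1.5]
opening: 0.0111
gripper_force: 50.0
```

Run:
```python
from h import *
s=ctrl.read_state();print(s['tcp_pos'],s['opening'],s['force'])
w=cap('wrist'); np.savez('/tmp/w10.npz',**w); c=cap('scene'); np.savez('/tmp/s10.npz',**c)
o=np.zeros((600,800,3),np.uint8)
o[:300,:400]=cv2.resize(c['color'][200:300,350:484,::-1],(400,300),interpolation=cv2.INTER_CUBIC)
t=cap('top'); o[:300,400:]=cv2.resize(t['color'][150:225,370:470,::-1],(400,300),interpolation=cv2.INTER_CUBIC)
o[300:]=cv2.resize(w['color'][40:265,20:620,::-1],(800,300)); cv2.imwrite('pics/m10.png',o)
```

```text
[ 0.43452397 -0.33853535  0.09559946] 0.011129591029305344 [ 0.43674008 -0.37958093 -1.49315857]
```

View pics/m10.png

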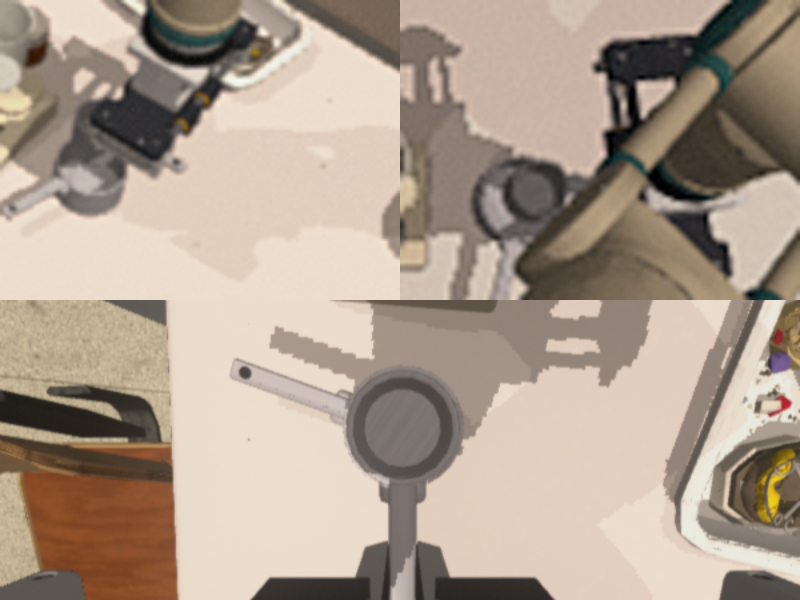

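The wrist inset shows the small rim (403,127) concentric with the large rim (402,128). The top inset shows the small rim at (533,190) over the large rim at about (517,199). I'll cast rays at each rim's height.

Run:
```python
from h import *
w=dict(np.load('/tmp/w10.npz')); t=dict(np.load('/tmp/t7.npz'))
zs=.1177
print('wrist small',ray(w,322.2,135.3,zs),'large',ray(w,321.9,135.6,.042))
print('top small',ray(t,403.2,197.5,zs),'large',ray(t,399.2,199.7,.042))
P=cloud(w); D=P[60:190,250:400]; q=D.reshape(-1,3)
for z0,z1,n in [(.110,.125,'small'),(.034,.05,'large')]:
    k=q[(q[:,2]>z0)&(q[:,2]<z1)&(q[:,1]>-.33)]; print(n,len(k),np.percentile(k,[.5,99.5],axis=0)[:,:2], np.median(k[:,2]))
s=ctrl.read_state(); a=np.radians(95.55); print('kin small',s['tcp_pos'][:2]+.062*np.array([np.cos(a),np.sin(a)]))
```

```text
wrist small [ 0.42913134 -0.27627802  0.1177    ] large [ 0.42923147 -0.27746288  0.042     ]
top small [ 0.42539557 -0.26747649  0.1177    ] large [ 0.42762891 -0.27140108  0.042     ]
small 2105 [[ 0.406774   -0.30590738]
 [ 0.45087783 -0.25510212]] 0.11597683342031374
large 1279 [[ 0.37199645 -0.31043237]
 [ 0.46460348 -0.24347437]] 0.04077605721516887
kin small [ 0.42845814 -0.27676063]
```

>>> {"api": "move_arm", "payload": {"commands": [[[-1,-0.01,0,0.1,0],[-1,0,0,0.12,0],[-1,0,0,0.1,0],[-1,0,0,0.06,0],[-1,0,0,0.03,0]]]}}

```text
time_s: 28.6
tcp_pos: [0.4344, -0.3398, 0.033]
tool_rot: [-2.112, -2.325, -0.0]
force: [-0.2, -0.9, -0.8]
opening: 0.0113
gripper_force: 50.0
```

>>> {"api": "move_arm", "payload": {"commands": [[[-1,0,0,0.006,0],[-1,0,0,0,0],[-1,0,0,0,0],[-1,0,0,0,0],[-1,0,0,0,0]]]}}

```text
time_s: 29.22
tcp_pos: [0.4347, -0.34, 0.0331]
tool_rot: [2.112, 2.325, 0.0]
force: [-0.5, -0.3, -0.3]
opening: 0.0114
gripper_force: 50.0
```

>>> {"api": "move_arm", "payload": {"commands": [[[0,0,0,0,0],[0,0,0,0,0],[0,0,0,-0.1,0],[0,0,0,-0.35,0],[0,0,0,-0.35,0]]]}}

```text
time_s: 29.85
tcp_pos: [0.4345, -0.3399, 0.155]
tool_rot: [-2.112, -2.325, -0.0]
force: [0.0, -0.4, -0.0]
opening: 0.0469
gripper_force: 0.0
```

>>> {"api": "move_arm", "payload": {"commands": [[[0.4,0,0,-0.3,0],[0.4,0.303,0.05,0,0],[0.4,0.303,0.08,0,0],[0.4,0.303,0.11,0,0],[0.4,0.303,0.11,0,0]]]}}

```text
time_s: 30.48
tcp_pos: [0.4697, -0.1527, 0.1993]
tool_rot: [2.112, 2.323, 0.001]
force: [0.5, 0.3, 0.2]
opening: 0.0657
gripper_force: 0.0
```

>>> {"api": "move_arm", "payload": {"commands": [[[0.4,0.303,0.13,0,0],[0.4,0.303,0.13,0,0],[0.4,0.303,0.13,0,0],[0.4,0.2,0,0,0],[0.4,0,0,0,0]]]}}

```text
time_s: 31.1
tcp_pos: [0.5116, 0.0189, 0.199]
tool_rot: [2.108, 2.329, 0.001]
force: [0.2, -1.0, -0.0]
opening: 0.0657
gripper_force: 0.0
```

```bash
cat >> h.py <<'E'
def blob(P,col,lo,hi,z0,z1,f=None):
    k=((P[...,:2]>lo)&(P[...,:2]<hi)).all(-1)&(P[...,2]>z0)&(P[...,2]<z1)
    if f is not None: k&=f(col.astype(int))
    q=P[k]; return len(q),q[:,:2].min(0).round(4),q[:,:2].max(0).round(4),((q[:,:2].min(0)+q[:,:2].max(0))/2).round(4),q[:,2].max().round(3)
red=lambda c:(c[...,0]>1.6*c[...,1])&(c[...,0]>1.6*c[...,2])
E
python3 - <<'E'
from h import *
s=ctrl.read_state();print(s['tcp_pos'],s['opening'],'tool x',np.degrees(2*np.arctan2(s['tool_rot'][1],s['tool_rot'][0])))
w=cap('wrist'); print('cap w',blob(cloud(w),w['color'],(.48,-.02),(.58,.09),.09,.13,red))
t=cap('top'); T=cloud(t); np.savez('/tmp/t11.npz',**t)
print('small',blob(T,t['color'],(.39,-.299),(.47,-.22),.048,.07)); print('large',blob(T,t['color'],(.395,-.33),(.50,-.21),.03,.046))
o=np.zeros((600,800,3),np.uint8)
o[:300,:400]=cv2.resize(t['color'][150:225,370:470,::-1],(400,300),interpolation=cv2.INTER_CUBIC)
o[:300,400:]=cv2.resize(cap('scene')['color'][200:300,350:484,::-1],(400,300),interpolation=cv2.INTER_CUBIC)
o[300:]=cv2.resize(w['color'][40:265,20:620,::-1],(800,300)); cv2.imwrite('pics/m11.png',o)
E
```

```text
[0.51157522 0.01886582 0.19896302] 0.0656908057566059 tool x 95.69885225402805
cap w (589, array([0.5171, 0.0188]), array([0.5413, 0.0418]), array([0.5292, 0.0303]), np.float64(0.12))
small (52, array([ 0.4078, -0.2989]), array([ 0.4519, -0.2517]), array([ 0.4299, -0.2753]), np.float64(0.062))
large (109, array([ 0.3965, -0.3069]), array([ 0.4643, -0.2374]), array([ 0.4304, -0.2721]), np.float64(0.046))
```

View pics/m11.png

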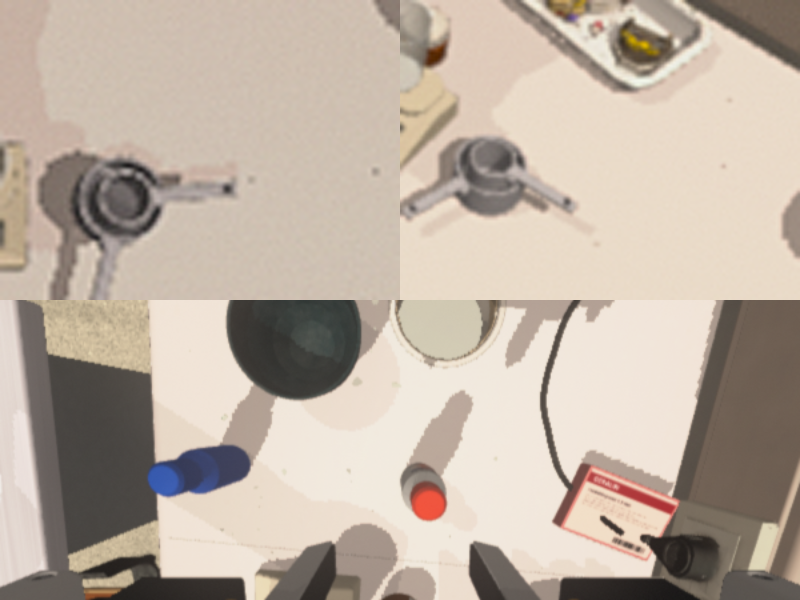

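The small scoop sits concentric in the large one near (122,198), with its handle about 100° or more from the large one's. The red cap is at (428,202) in the wrist inset. Next I'll grip the spray bottle.

>>> {"api": "move_arm", "payload": {"commands": [[[0.4,0.079,0.126,0,0],[0.4,0,0,0,0],[0.4,0,0,0.3,0],[0.4,0,0,0.3,0],[0.4,0,0,0.27,0]]]}}

```text
time_s: 31.88
tcp_pos: [0.5293, 0.0304, 0.066]
tool_rot: [-2.113, -2.325, 0.001]
force: [0.0, -0.1, 0.1]
opening: 0.0655
gripper_force: 0.0
```

>>> {"api": "move_arm", "payload": {"commands": [[[0.4,0,0,0.155,0],[0.4,0,0,0,0],[0.4,0,0,0,0],[-1,0,0,0,0],[-1,0,0,0,0]]], "grip_force": 15}}

```text
time_s: 32.5
tcp_pos: [0.5301, 0.0307, 0.0452]
tool_rot: [2.111, 2.324, 0.002]
force: [-0.7, 0.2, 0.6]
opening: 0.0496
gripper_force: 0.0
```

>>> {"api": "move_arm", "payload": {"commands": [[[-1,0,0,0,0],[-1,0,0,0,0],[-1,0,0,-0.1,0],[-1,0,0,-0.1,0],[-1,0,0,0,0]]]}}

```text
time_s: 33.12
tcp_pos: [0.5309, 0.0307, 0.0761]
tool_rot: [2.11, 2.323, 0.004]
force: [0.7, 0.7, -1.4]
opening: 0.0359
gripper_force: 14.8
```

>>> {"api": "move_arm", "payload": {"commands": [[[-1,-0.03,-0.18,0,0],[-1,-0.03,-0.18,0,0],[-1,-0.03,-0.18,0,0],[-1,-0.03,-0.18,0,0],[-1,0,0,0,0]]]}}

```text
time_s: 33.75
tcp_pos: [0.4215, 0.0026, 0.0741]
tool_rot: [-2.112, -2.323, 0.001]
force: [0.4, -0.7, -1.0]
opening: 0.0361
gripper_force: 14.8
```

>>> {"api": "move_arm", "payload": {"commands": [[[-1,0,0,0,0],[-1,0,0,0,0],[-1,0,0,0,0],[-1,0,0,0,0],[-1,0,0,0,0]]]}}

```text
time_s: 34.38
tcp_pos: [0.4237, 0.0026, 0.0741]
tool_rot: [-2.112, -2.326, 0.0]
force: [-0.7, -0.6, -1.2]
opening: 0.036
gripper_force: 14.8
```

Run:
```python
from h import *
s=ctrl.read_state();print(s['tcp_pos'],s['opening'],s['gripper_force'],s['force'])
w=cap('wrist'); print('cap w',blob(cloud(w),w['color'],(.38,-.05),(.48,.06),.1,.18,red),blob(cloud(w),w['color'],(.33,.06),(.52,.22),.06,.085))
```

```text
[0.42373015 0.00257987 0.07414373] 0.0360060343472322 14.849555839318782 [-0.72100361 -0.55968319 -1.15084677]
cap w (1793, array([ 0.4132, -0.0091]), array([0.4367, 0.0145]), array([0.4249, 0.0027]), np.float64(0.148)) (1890, array([0.3696, 0.0912]), array([0.4686, 0.1467]), array([0.4191, 0.119 ]), np.float64(0.072))
```

>>> {"api": "move_arm", "payload": {"commands": [[[-1,0,0,0.1,0],[-1,0,0,0.06,0],[-1,0,0,0.036,0],[-1,0,0,0,0],[-1,0,0,0,0]]]}}

```text
time_s: 35.05
tcp_pos: [0.424, 0.0025, 0.045]
tool_rot: [2.112, 2.325, 0.001]
force: [-0.2, -0.3, -0.9]
opening: 0.0354
gripper_force: 14.9
```

>>> {"api": "move_arm", "payload": {"commands": [[[0.4,0,0,0,0],[0.4,0,0,0,0],[0.4,0,0,-0.2,0],[0.4,0,0,-0.35,0],[0.4,0,0,-0.35,0]]]}}

```text
time_s: 35.67
tcp_pos: [0.4233, 0.0026, 0.1813]
tool_rot: [-2.112, -2.325, 0.0]
force: [1.6, -0.4, -0.4]
opening: 0.0654
gripper_force: 0.0
```

>>> {"api": "move_arm", "payload": {"commands": [[[0.4,0.35,0,-0.2,0],[0.4,0.38,0,0,0],[0.4,0.38,0,0,0],[0.4,0.38,0,0,0],[0.4,0.38,0,0,0]]]}}

```text
time_s: 36.3
tcp_pos: [0.3964, 0.2836, 0.2102]
tool_rot: [2.112, 2.325, 0.002]
force: [0.3, -0.2, 0.5]
opening: 0.0659
gripper_force: 0.0
```

>>> {"api": "move_arm", "payload": {"commands": [[[0.4,0.3,0,0,0],[0.4,0,0,0,0],[0.4,0,0,0,0],[0.4,0,0,0,0],[0.4,0,0,0,0]]]}}

```text
time_s: 36.92
tcp_pos: [0.3927, 0.3254, 0.21]
tool_rot: [2.114, 2.323, 0.0]
force: [0.0, -0.4, -0.4]
opening: 0.0658
gripper_force: 0.0
```

Run:
```python
from h import *
s=ctrl.read_state();print(s['tcp_pos'])
t=cap('top'); T=cloud(t); C=t['color']
for n,a in dict(cap=((.38,-.05),(.48,.06),.1,.13,red),bowl=((.35,.08),(.48,.21),.06,.085),scale=((.36,-.205),(.48,-.06),.02,.05),beaker=((.38,-.20),(.50,-.08),.118,.145),large=((.395,-.33),(.5,-.21),.03,.046),small=((.39,-.299),(.47,-.22),.048,.07),jar=((.48,-.15),(.56,-.07),.035,.06),cast=((.50,.25),(.61,.35),.015,.06)).items(): print(n,blob(T,C,*a))
o=np.zeros((600,800,3),np.uint8)
o[:300]=cv2.resize(C[140:245,200:480,::-1],(800,300),interpolation=cv2.INTER_CUBIC)
o[300:,:600]=cv2.resize(cap('scene')['color'][150:290,220:500,::-1],(600,300),interpolation=cv2.INTER_CUBIC)
cv2.imwrite('pics/m12.png',o)
```

```text
[0.39269504 0.3254242  0.21004217]
cap (45, array([ 0.4157, -0.0054]), array([0.4351, 0.0166]), array([0.4254, 0.0056]), np.float64(0.124))
bowl (126, array([0.3716, 0.097 ]), array([0.4693, 0.1949]), array([0.4205, 0.146 ]), np.float64(0.077))
scale (788, array([ 0.3777, -0.1973]), array([ 0.4779, -0.0729]), array([ 0.4278, -0.1351]), np.float64(0.05))
beaker (94, array([ 0.4175, -0.1657]), array([ 0.4807, -0.1031]), array([ 0.4491, -0.1344]), np.float64(0.138))
large (104, array([ 0.3966, -0.3065]), array([ 0.4637, -0.2371]), array([ 0.4302, -0.2718]), np.float64(0.046))
small (53, array([ 0.4086, -0.2988]), array([ 0.4521, -0.2518]), array([ 0.4303, -0.2753]), np.float64(0.058))
jar (188, array([ 0.498 , -0.1357]), array([ 0.5463, -0.0889]), array([ 0.5221, -0.1123]), np.float64(0.055))
cast (200, array([0.5276, 0.272 ]), array([0.5801, 0.3351]), array([0.5539, 0.3035]), np.float64(0.043))
```

View pics/m12.png

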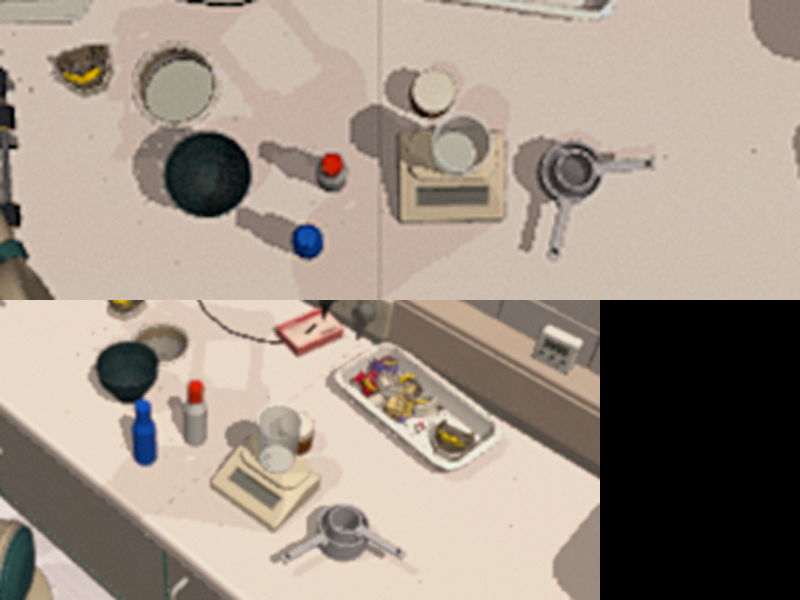

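The final view shows the bowl, spray (332,170), scale with beaker (460,145) and nested scoops (570,172) in one row. The jar and cast have not moved and all distances are well inside tolerance.

```bash
python3 -c "
from rig import ctrl
print(ctrl.job_done())"
```

```text
the job is handed in; nothing more can be done
None
```

The job is handed in: the last camera view put the beaker, spray bottle and nested scoops all within the limits, with the scale, bowl, jar and cast unmoved; the hand-in call gave no verdict.

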